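# Pick up a bore depth with a rod depth gauge

## Robot

A 6-joint arm with a two-finger parallel gripper is mounted at the origin on a cart in front of the work surface, level with it; the furniture and walls round the work are solid. World frame = base frame: x ahead of the robot, y to its left, z up, the work surface at z = 0. Lengths are in m, angles in rad, forces in N, time in s.
With the tool pointing down it reaches from about 0.375 to 0.9 m from the base axis. Payload 3.1 kg.
Tool frame: the origin (TCP) lies between the finger pads; the fingertips stand 25 mm ahead of it and the grasp point (between the pads) lies 6 mm ahead of it; y points along the fingers, x is the direction in which the jaws open and shut, and the axes are right-handed (so a half turn about y gives the same grasp; the last joint's range is limited). The gripper opens to 87 mm and grips with 3 to 60 N. Pads are 19 mm wide; open, the fingers measure 117 mm over their backs; the gripper's body (75 mm by 190 mm) begins 51 mm behind the grasp point.
Start: joints at [-1.351, 0.527, 1.433, -0, 1.181, -0.178], TCP at [0.242, -0.576, 0.248] pointing down, gripper open.
Joint ranges: [-3.08, 3.08], [-0.75, 2.2], [0.22, 2.44], [-1.43, 4.57], [0, 2.65], [-2.85, 2.85]. Speed limits (rad/s): [2.79, 2.79, 3.14, 3.14, 3.14, 3.14].

## Interface

Orientations are given as a unit quaternion [x, y, z, w].
In Python, from rig import robot gives the robot as it stands.
- The arm moves only by the tool carry_out, never from a script. Its argument "moves" is a list of rows, each a list of 7 numbers: the opening, from 0 (shut) to 1 (fully open), then the shift along the tool's x, y, z in cm, then the turn, a rotation vector about the tool's x, y, z in rad. In form: [[grip, x, y, z, rx, ry, rz], ...]. A call has 1 to 20 rows; each row is the pose to reach, as a shift and turn from the pose commanded when the call began, along the tool's axes at that moment; what a row does not reach only later rows make up. A row lasts 1/10 s, in which the tool goes at most 50 mm and 8.59 degrees, less where a joint would pass 70% of its speed; a pose out of reach is approached as far as the arm can. A call with a gripper value outside its range is refused whole. The fingers move at their own pace and stop on an object; "force" is the grip in N (left out, the last holds). Time passes only in rows, so rows that repeat a pose let the fingers close. It gives the time, the measured TCP pose, the force and the opening at its end, in the units of the state.
- robot.get_obs(): the state, without advancing time (a new reading comes with each control period).
- robot.camera(name): name is "side" or "top"; returns the picture (400x640x3 uint8, red, green, blue); there is no depth.
- robot.camera_params(name): a dict with "fx", "fy", "cx", "cy" (pixels), "extrinsics" (4x4, takes a point from camera to world coordinates). Camera axes: x right, y down, z forward; pixel columns grow to the right and rows downward; lengths in m; the calibration is good to about 2 mm. A picture is of the moment at which its call begins. camera_params takes no time and is no camera call.
- robot.hand_in(): hands the job in, once; it reports no verdict.
The state is a dict: "time": time; "q": joint angles; "joint_velocities": joint speeds; "joint_torque": joint torques, N m; "position": TCP position; "tool_rot": TCP orientation; "ft_force": force on the tool from outside, world axes, zero at the start; "moment": the same for the moment, N m; "grip_width": finger opening in m.
Only numpy, scipy, OpenCV 4.12 (cv2) and the standard library are available. Lean on these libraries where they do the work, as an engineer would, in place of code of your own. Each camera call takes 0.05 s, during which the arm holds its last target.

## Task

Take the rod depth gauge from its holder, lower its rod into the narrow blind bore of the clamped manifold block (not the two wide ports) and, holding it by its grip, press it down until it bottoms, with a measuring force of about 10 N. With the rod on the bottom, push the gauge's stiff sliding cross-bar down until it is pressed firmly flat on the block's top face, then draw the gauge out and stand it back in its holder, hanging by its bar, so that the bar keeps its setting and shows the true depth of the bore. Feel your way gently, never forcing the rod or the bar (30 N would spoil them), and leave the loose ring gauge and gauge block where they are.

Things in the scene. Friction and masses are not known exactly. Their poses are not given: they have to be found in the camera images.
- depth_gauge: loose upright rod depth gauge, 150 g with its bar; at the start it stands in the holder, tip on the socket's floor. Smooth oiled steel rod, 10 mm in diameter, its last 2 mm tapered to 7 mm; round dark ringed grip, 16 mm in diameter, from 60 to 94 mm (the top) above the tip. Origin: centre of the rod's tip; z along the rod up to the grip, y along the cross-bar.
- slide_base: the gauge's cross-bar and stop: steel, 84 (its y) x 22 x 10 mm, rod through its middle, a drag-screw knob 23 mm out on +x. Origin: centre of its flat underside; axes as the gauge's. It only slides along the rod, underside 48 to 18 mm above the tip (44 to 48 at the start). About 3.5 N of drag holds it anywhere; a harder push along the rod, up or down, moves it.
- manifold: aluminium valve block, 100 (its x) x 58 mm, clamped on a dark 150 x 104 x 12 mm plate; all fixed. Origin under the plate's middle; flat top face 60 mm above that. Shims of 0 to 4 mm lie under the plate. Three openings in a row along x: the narrow blind bore at x = +26 mm, two wide shallow ports, 19 mm in diameter, at x = -4 and -31 mm. The clamps at its ends are 31 mm high.
- bore_mouth (a point): middle of the mouth of the narrow blind bore on the block's top face, 60 to 64 mm above the bench, depending on the shims. Upright bore, 11 mm in diameter, flat floor (geom bore_floor, point bore_level). Its depth, 28 to 38 mm, differs each time and is not measured: it must be felt.
- holder: dark steel gauge holder, fixed: block 66 (its x) x 44 mm on an 86 x 60 x 10 mm foot. Origin under the foot's middle; top face 60 mm above that. It stands on the same thickness of shims as the block's plate, so that its top and the block's top are always equally high.
- holder_mouth (a point): middle of the mouth of the holder's socket, on its flat top face: an upright round socket 14 mm in diameter and 43 mm deep. A gauge that is set to the bore hangs in it by its bar with the tip clear of the floor.
- ring_gauge: bystander: loose plain steel ring gauge, 58 mm in diameter and 18 mm high, lying flat between holder, block and robot; origin under its middle
- gauge_block: bystander: loose steel gauge block 9 x 30 x 20 mm lying near the ring gauge; origin under its middle

How it is judged:
On the way, in this order (a step that is already met when the one before it is completed fails the run):
1. the rod stands on the floor of the narrow bore, pressed on it with more than 5.5 N, while the bar is still more than 2 mm above the block's face (horizontal distance between depth_gauge and bore_mouth below 0.003 m and z of depth_gauge in the frame of bore_level below 0.0015 m and contact force between depth_gauge and bore_floor above 5.5 N and z of slide_base in the frame of bore_mouth above 0.002 m), for 0.15 s.
2. the bar is pressed flat on the block's face with more than 3 N while the rod is still within 1.5 mm of the bore's floor (horizontal distance between depth_gauge and bore_mouth below 0.003 m and z of depth_gauge in the frame of bore_level below 0.0015 m and z of slide_base in the frame of bore_mouth below 0.0015 m and contact force between slide_base and manifold above 3 N), for 0.2 s.
At the end, for the whole second after the job is handed in: The gauge hangs upright and still in the holder (tip within 6 mm of the socket's axis, tilt under 0.06 rad), its bar within 1.5 mm of the holder's top, the rod reaching below the bar by the bore's depth to 1.5 mm: as holder and block are equally high, the tip is then level with the bore's floor (horizontal distance between depth_gauge and holder_mouth below 0.006 m and z of slide_base in the frame of holder_mouth below 0.0015 m and z of depth_gauge in the frame of bore_level between -0.0015 and 0.0015 m and angle between depth_gauge's own z axis and vertical below 0.06 rad and linear speed of depth_gauge below 0.02 m/s); the robot touches nothing.
It fails at once if the rod is forced against the bore's floor with more than 30 N (contact force between depth_gauge and bore_floor above 30 N).
It fails at once if the bar is forced against the block with more than 30 N (contact force between slide_base and manifold above 30 N).
It fails at once if the ring gauge is shifted by more than 20 mm (distance of ring_gauge from where it was at the start of the episode above 0.02 m).
It fails at once if the gauge block is shifted by more than 20 mm (distance of gauge_block from where it was at the start of the episode above 0.02 m).
It also fails if it takes over 72 s, if anything falls off the work surface, if the arm or the gripper's body presses on something with over 40 N, if the wrist force passes 120 N, or if a joint passes its speed limit or range.

## Working session

There is one attempt and no reset: what is moved stays moved. The work goes in short steps, Python scripts to look and compute and a tool call to move; the robot and the scene stay as the last step left them, time stands still between calls to the robot, and variables do not carry over. Pictures are saved under pics/ and viewed, and the job is handed in when it is done.

Besides the shell and the picture viewer there is one more tool, called after "Call:" as name(argument=value, ...), one argument or row to a line, values as JSON. carry_out: Moves the arm, as the interface text tells. Its arguments: {"type":"object","properties":{"moves":{"type":"array"},"force":{"type":"number"}},"required":["moves"]}

```bash
mkdir -p pics; ls
python3 - <<'E'
from rig import robot
import cv2
print(robot.get_obs())
for n in("side","top"):
    p=robot.camera_params(n);print(n,p)
    cv2.imwrite(f"pics/{n}0.png",robot.camera(n)[:,:,::-1])
E
```

```text
pics
{'time': 0.0, 'q': array([-1.35152545e+00,  5.28474046e-01,  1.43389905e+00, -2.46333825e-05,
        1.18134327e+00, -1.78485976e-01]), 'joint_velocities': array([-0.00072176,  0.00113655, -0.00116501, -0.00250644, -0.00028927,
       -0.00054756]), 'joint_torque': array([-5.48015978e-04, -4.40045285e+01, -1.76593584e+01,  6.32988755e-02,
        5.82568883e-02, -1.59308465e-04]), 'position': array([ 0.24197674, -0.57553539,  0.24656774]), 'tool_rot': array([-0.58841671,  0.39190364, -0.39080919,  0.58944507]), 'ft_force': array([-1.73134657,  0.54490004,  0.69721894]), 'moment': array([-0.03576541, -0.01265078, -0.01508947]), 'grip_width': 0.08696168958068397}
side {'fx': 491.2652468115279, 'fy': 491.2652468115279, 'cx': 318.00371040986374, 'cy': 198.2447854047343, 'extrinsics': array([[ 0.93390161, -0.13966695,  0.32912144,  0.20166733],
       [-0.35652016, -0.43293479,  0.82792562, -1.0985929 ],
       [ 0.02685428, -0.8905395 , -0.45411258,  0.56238101],
       [ 0.        ,  0.        ,  0.        ,  1.        ]])}
top {'fx': 464.47727447644377, 'fy': 464.47727447644377, 'cx': 321.63486711818626, 'cy': 200.4839757068231, 'extrinsics': array([[-0.00712412, -0.98862175,  0.15025404,  0.41022743],
       [-0.99986301,  0.00928743,  0.0137009 , -0.20832636],
       [-0.01494048, -0.15013585, -0.98855248,  1.02404376],
       [ 0.        ,  0.        ,  0.        ,  1.        ]])}
```

View images.

View pics/side0.png

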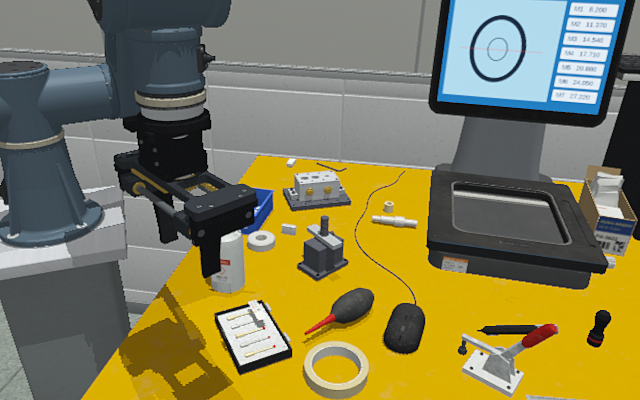

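View pics/top0.png

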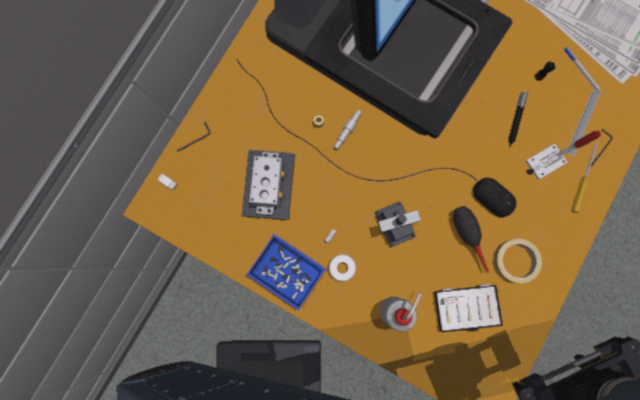

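Run:
```python
import cv2
t=cv2.imread("pics/top0.png");s=cv2.imread("pics/side0.png")
a=cv2.resize(t[195:255,365:435],None,fx=8,fy=8,interpolation=cv2.INTER_CUBIC)
b=cv2.resize(t[142:227,232:307],None,fx=7,fy=7,interpolation=cv2.INTER_CUBIC)
cv2.imwrite("pics/tz1.png",a);cv2.imwrite("pics/tz2.png",b)
cv2.imwrite("pics/sz1.png",cv2.resize(s[208:283,288:358],None,fx=8,fy=8,interpolation=cv2.INTER_CUBIC))
cv2.imwrite("pics/sz2.png",cv2.resize(s[160:215,275:360],None,fx=8,fy=8,interpolation=cv2.INTER_CUBIC))
```

```text
(no output)
```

View pics/tz1.png

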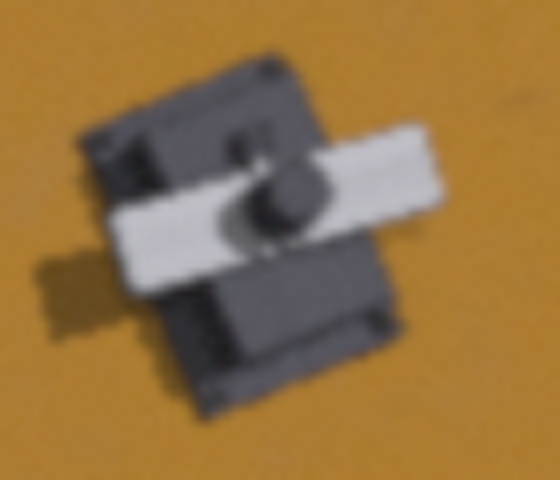

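View pics/tz2.png

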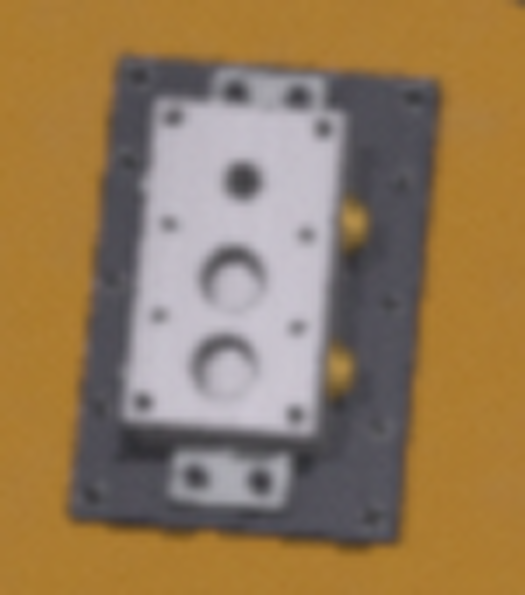

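View pics/sz1.png

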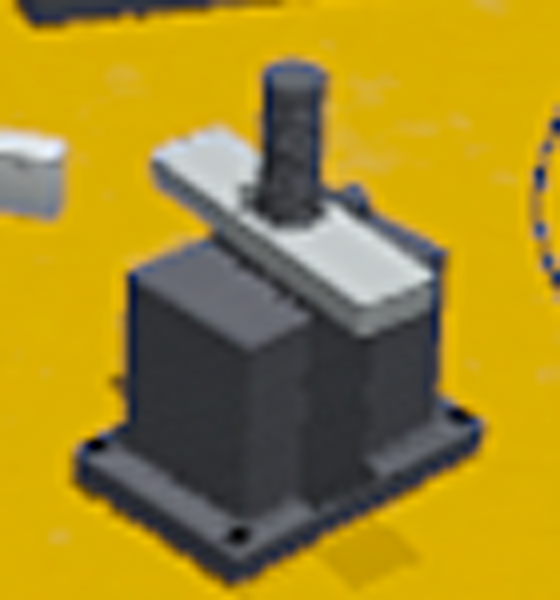

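View pics/sz2.png

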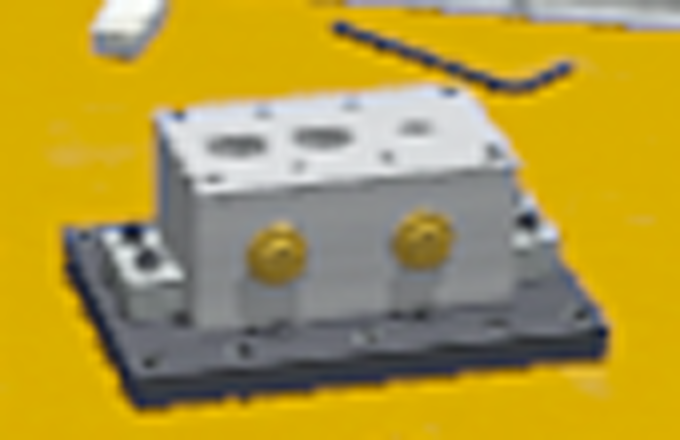

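```bash
cat > fit.py <<'E'
from rig import robot
import numpy as np, pickle
from scipy.optimize import least_squares
P={n:robot.camera_params(n) for n in("side","top")}
def proj(n,X):
    p=P[n];E=p["extrinsics"];c=(np.atleast_2d(X)-E[:3,3])@E[:3,:3]
    return np.c_[p["fx"]*c[:,0]/c[:,2]+p["cx"],p["fy"]*c[:,1]/c[:,2]+p["cy"]]
def rz(a): c,s=np.cos(a),np.sin(a);return np.array([[c,-s,0],[s,c,0],[0,0,1]])
def uz(pts,f,o): return (np.array(pts,float)+.5)/f-.5+np.array(o)
M=np.array
mc=[(50,29,60),(50,-29,60),(-50,-29,60),(-50,29,60)]
mo=[(26,0,60),(-4,0,60),(-31,0,60)]
pc=[(75,52,12),(75,-52,12),(-75,-52,12),(-75,52,12)]
if __name__=="__main__":
  obs=[]
  obs.append(("top","m",mc+mo+pc,uz([(155,98),(345,112),(318,438),(122,420),(243,182),(234,280),(226,368),(118,55),(440,80),(398,543),(68,518)],7,(232,142))))
  obs.append(("side","m",mc[:1]+mc[1:]+mo+[pc[1],pc[2],pc[3]],uz([(455,90),(517,165),(197,190),(160,115),(415,128),(322,138),(237,145),(607,325),(135,375),(65,235)],8,(275,160))))
  hf=[(43,30,10),(43,-30,10),(-43,-30,10),(-43,30,10)]
  # holder x axis ~ image (-120,-270) dir (world +x)
  obs.append(("top","h",hf,uz([(80,140),(280,60),(400,330),(205,415)],8,(365,195))[[0,1,2,3]]))
  gb=[(11,42,0),(11,-42,0),(-11,-42,0),(-11,42,0)]
  obs.append(("top","b",gb,uz([(108,212),(423,123),(445,192),(137,297)],8,(365,195))))
  obs.append(("side","b",gb,uz([(220,128),(437,280),(363,307),(152,155)],8,(288,208))))
  obs.append(("top","g",[(0,0,0)],uz([(302,192)],8,(365,195))))
  obs.append(("side","g",[(0,0,0)],uz([(296,75)],8,(288,208))))
  hs=[(0,0,0)]
  def model(p,k,pts):
    pts=np.array(pts)/1000
    if k=="m": return pts@rz(p[3]).T+[p[1],p[2],p[0]]
    if k=="h": 
        q=pts[:, :]@rz(p[6]).T
        return q+[p[4],p[5],p[0]]
    if k=="b": return pts@rz(p[9]).T+[p[7],p[8],p[10]]
    if k=="g": return pts+[p[7],p[8],p[0]+.111]
  def f(p,full=False):
    r=[]
    for n,k,pts,uv in obs:
        d=proj(n,model(p,k,pts))+(p[11:13] if n=="top" else p[13:15])-uv
        if full: print(n,k,np.round(d,2).tolist())
        r.append(d.ravel())
    return np.r_[np.concatenate(r),p[11:15]/1.0,(p[0]-.002)/.0015]
  # initial holder: corner ordering by yaw guess
  p0=np.r_[.002,.45,-.09,-.06,.36,-.37,.3,.36,-.37,.3,.075,0,0,0,0]
  s=least_squares(f,p0,loss="soft_l1",x_scale=np.r_[.001,[.01]*10,1,1,1,1])
  f(s.x,True);p=s.x
  print(np.round(p,4),s.cost)
  print("bore",model(p,"m",[(26,0,60)]),"gauge",model(p,"g",[(0,0,0)]))
  pickle.dump(p,open("fit.pkl","wb"))
E
python3 fit.py
```

```text
top m [[0.23, 0.09], [0.14, 0.1], [-0.43, -0.11], [0.12, 0.34], [0.07, 0.08], [-0.02, -0.08], [-0.13, -0.08], [-0.13, -0.1], [0.0, -0.25], [-0.05, 0.09], [-0.03, -0.01]]
side m [[0.79, -0.49], [0.17, -0.45], [0.23, 0.29], [-0.81, -0.11], [0.03, 0.24], [-0.05, 0.09], [-0.09, 0.21], [0.63, 0.27], [-0.11, 0.52], [-0.65, -0.67]]
top h [[-0.36, -0.86], [-0.34, -1.36], [0.9, 0.96], [-0.02, 1.06]]
top b [[0.14, 0.14], [-0.27, -0.51], [0.4, 1.05], [-0.19, -0.23]]
side b [[0.14, 0.2], [0.06, -0.23], [0.12, 0.04], [-0.32, 0.01]]
top g [[0.02, -0.27]]
side g [[-0.11, -0.09]]
[ 0.0017  0.6023 -0.0756 -0.0868  0.511  -0.3532  0.3893  0.5119 -0.354
  0.2851  0.0741  0.1334  0.0579 -0.0499  0.0655] 5.201997518001681
bore [[ 0.62822466 -0.07787363  0.06165987]] gauge [[ 0.51191843 -0.35402299  0.11265987]]
```

```bash
cat > h.py <<'E'
from rig import robot
import numpy as np
from scipy.spatial.transform import Rotation as R
def st():
    o=robot.get_obs();r=R.from_quat(o["tool_rot"])
    print("t",round(o["time"],2),"pos",np.round(o["position"],4),"F",np.round(o["ft_force"],2),"M",np.round(o["moment"],3),"w",round(o["grip_width"],4))
    return o,r
def to(x,y,z,jaw=None):
    o,r=st();A=r.as_matrix();print("tilt y",np.round(A[:,1],4),"jawyaw",round(np.arctan2(A[1,0],A[0,0]),4))
    print("shift cm",np.round(100*r.inv().apply(np.array([x,y,z])-o["position"]),3))
    if jaw is not None:
        T=R.from_matrix(np.c_[[np.cos(jaw),np.sin(jaw),0],[0,0,-1],[-np.sin(jaw),np.cos(jaw),0]])
        print("rot",np.round((r.inv()*T).as_rotvec(),4))
E
python3 -c "
from h import *
to(.512,-.354,.2,-1.286)"
```

```text
t 0.1 pos [ 0.242  -0.5756  0.2467] F [-0.44 -0.34 -0.06] M [ 0.026  0.014 -0.024] w 0.087
tilt y [-5.0e-04  1.9e-03 -1.0e+00] jawyaw -1.173
shift cm [-9.962  4.696 33.476]
rot [-0.0002  0.113  -0.0019]
```

Call:
carry_out(
  moves=[
    [0.6,-1,0.5,3.3,0,0.01,0],
    [0.6,-2,1,6.7,0,0.02,0],
    [0.6,-3,1.4,10,0,0.03,0],
    [0.6,-4,1.9,13.4,0,0.045,0],
    [0.6,-5,2.3,16.7,0,0.06,0],
    [0.6,-6,2.8,20.1,0,0.07,0],
    [0.6,-7,3.3,23.4,0,0.08,0],
    [0.6,-8,3.8,26.8,0,0.09,0],
    [0.6,-9,4.2,30.1,0,0.1,0],
    [0.6,-9.96,4.6,33.5,0,0.113,0],
    [0.6,-9.96,4.6,33.5,0,0.113,0],
    [0.6,-9.96,4.6,33.5,0,0.113,0],
    [0.6,-9.96,4.6,33.5,0,0.113,0],
  ],
)

```text
time: 1.4
position: [0.5117, -0.355, 0.2013]
tool_rot: [0.566, -0.424, 0.424, -0.566]
ft_force: [-1.1, -0.6, 0.6]
grip_width: 0.0522
```

```bash
python3 -c "
from h import *
import cv2
to(.512,-.354,.103,-1.286)
for n in ('side','top'):
  i=robot.camera(n)[:,:,::-1]
  cv2.imwrite(f'pics/{n}1.png',i)
  x,y=(240,120) if n=='side' else (320,140)
  cv2.imwrite(f'pics/{n}1z.png',cv2.resize(i[y:y+150,x:x+180],None,fx=4,fy=4,interpolation=2))
"
```

```text
t 1.4 pos [ 0.5117 -0.355   0.2013] F [-1.11 -0.65  0.58] M [0.004 0.071 0.005] w 0.0522
tilt y [-8.e-04  1.e-04 -1.e+00] jawyaw -1.2864
shift cm [-0.088  9.832  0.064]
rot [ 0.0007 -0.0004 -0.0003]
```

View pics/side1z.png

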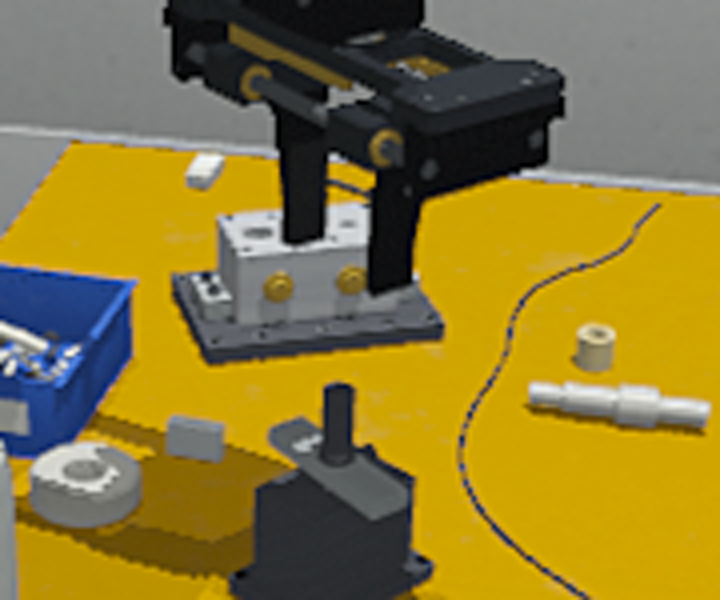

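View pics/top1.png

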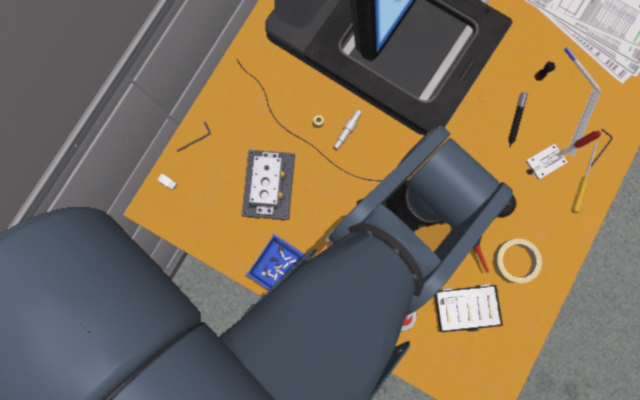

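Call:
carry_out(
  moves=[
    [0.6,-0.05,2,0.05,0,0,0],
    [0.6,-0.09,4,0.06,0,0,0],
    [0.6,-0.09,6,0.06,0,0,0],
    [0.6,-0.09,7.5,0.06,0,0,0],
    [0.6,-0.09,8.5,0.06,0,0,0],
    [0.6,-0.09,9.2,0.06,0,0,0],
    [0.6,-0.09,9.6,0.06,0,0,0],
    [0.6,-0.09,9.8,0.06,0,0,0],
    [0.6,-0.09,9.8,0.06,0,0,0],
    [0.6,-0.09,9.8,0.06,0,0,0],
  ],
)

```text
time: 2.5
position: [0.5131, -0.3538, 0.1041]
tool_rot: [0.566, -0.424, 0.424, -0.566]
ft_force: [-1.0, 0.7, 0.8]
grip_width: 0.0521
```

```bash
python3 -c "
from h import *
import cv2
to(.512,-.354,.103,-1.286)
i=robot.camera('side')[:,:,::-1]
x,y=(270,170)
cv2.imwrite('pics/s2z.png',cv2.resize(i[y:y+120,x:x+120],None,fx=5,fy=5,interpolation=2))
"
```

```text
t 2.5 pos [ 0.5131 -0.3538  0.1041] F [-0.95  0.67  0.79] M [ 0.033  0.008 -0.064] w 0.0521
tilt y [ 8.e-04 -8.e-04 -1.e+00] jawyaw -1.2859
shift cm [-0.007  0.111 -0.109]
rot [-0.0006  0.0001  0.001 ]
```

View pics/s2z.png

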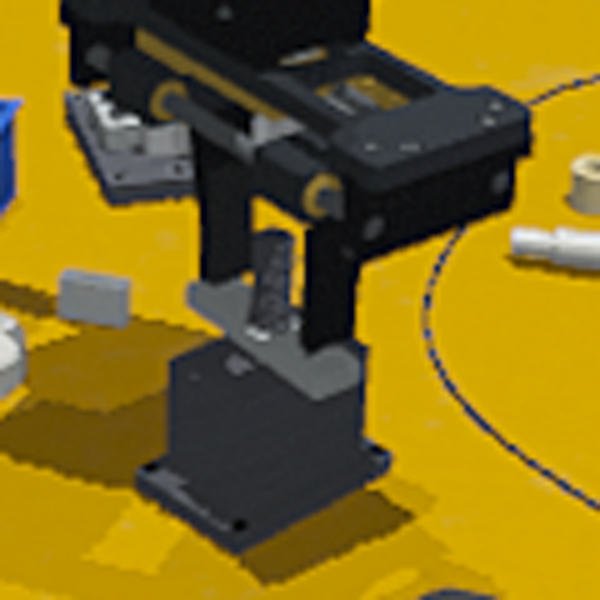

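Call:
carry_out(
  moves=[
    [0.1,0,0,0,0,0,0],
    [0.1,0,0,0,0,0,0],
    [0.1,0,0,0,0,0,0],
    [0.1,0,0,0,0,0,0],
    [0.1,0,0,0,0,0,0],
    [0.1,0,0,0,0,0,0],
    [0.1,0,0,0,0,0,0],
    [0.1,0,0,0,0,0,0],
  ],
  force=40,
)

```text
time: 3.35
position: [0.5127, -0.3536, 0.1036]
tool_rot: [0.566, -0.424, 0.424, -0.566]
ft_force: [0.9, -0.1, -0.7]
grip_width: 0.0151
```

```bash
python3 -c "
from h import *
to(.512,-.354,.103,-1.286)
"
```

```text
t 3.35 pos [ 0.5127 -0.3536  0.1036] F [ 0.85 -0.07 -0.73] M [ 0.039  0.004 -0.008] w 0.0151
tilt y [ 0.e+00 -1.e-04 -1.e+00] jawyaw -1.286
shift cm [ 0.02   0.056 -0.083]
rot [-0.      0.      0.0001]
```

Call:
carry_out(
  moves=[
    [0.1,0,-0.3,0,0,0,0],
    [0.1,0,-1,0,0,0,0],
    [0.1,0,-2.5,0,0,0,0],
    [0.1,0,-4,0,0,0,0],
    [0.1,0,-5.5,0,0,0,0],
    [0.1,0,-7,0,0,0,0],
    [0.1,0,-8.5,0,0,0,0],
    [0.1,0,-8.5,0,0,0,0],
    [0.1,0,-8.5,0,0,0,0],
  ],
)

```text
time: 4.25
position: [0.5129, -0.3536, 0.1896]
tool_rot: [0.566, -0.423, 0.425, -0.566]
ft_force: [-1.1, -0.0, -1.6]
grip_width: 0.0151
```

```bash
python3 -c "
from h import *
import cv2
to(.629,-.0777,.1886,-1.286)
i=robot.camera('side')[:,:,::-1]
x,y=(270,120)
cv2.imwrite('pics/s3z.png',cv2.resize(i[y:y+120,x:x+120],None,fx=5,fy=5,interpolation=2))
"
```

```text
t 4.25 pos [ 0.5129 -0.3536  0.1896] F [-1.05 -0.03 -1.64] M [ 0.001  0.014 -0.015] w 0.0151
tilt y [ 0.0011 -0.0011 -1.    ] jawyaw -1.2859
shift cm [-23.215   0.084  18.9  ]
rot [-0.0008  0.0001  0.0014]
```

View pics/s3z.png

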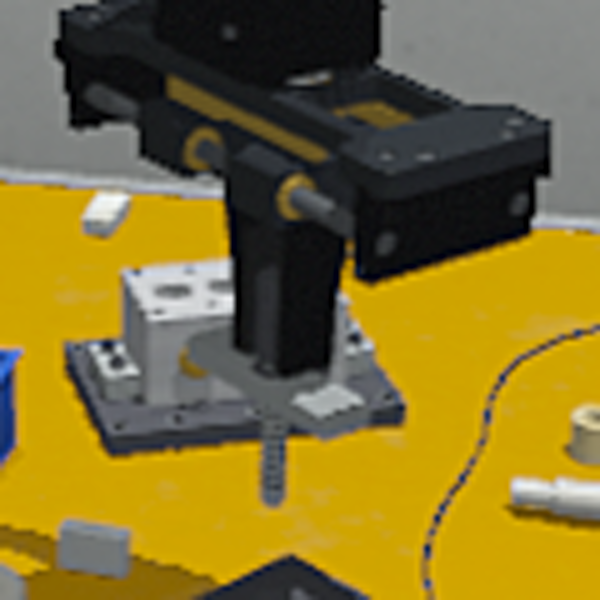

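Call:
carry_out(
  moves=[
    [0.1,-1.5,0,1.2,0,0,0],
    [0.1,-3.8,0,3.1,0,0,0],
    [0.1,-6.2,0,5,0,0,0],
    [0.1,-8.6,0,7,0,0,0],
    [0.1,-11,0,9,0,0,0],
    [0.1,-13.4,0,10.9,0,0,0],
    [0.1,-15.8,0,12.8,0,0,0],
    [0.1,-18,0,14.6,0,0,0],
    [0.1,-20,0,16.2,0,0,0],
    [0.1,-21.6,0,17.5,0,0,0],
    [0.1,-22.8,0,18.5,0,0,0],
    [0.1,-23.2,0,18.9,0,0,0],
    [0.1,-23.2,0,18.9,0,0,0],
    [0.1,-23.2,0,18.9,0,0,0],
    [0.1,-23.2,0,18.9,0,0,0],
  ],
)

```text
time: 5.8
position: [0.6286, -0.0788, 0.1885]
tool_rot: [0.566, -0.424, 0.424, -0.565]
ft_force: [-0.0, -0.1, -0.6]
grip_width: 0.0147
```

```bash
python3 -c "
from h import *
import cv2
to(.629,-.0777,.16,-1.286)
for n,x,y in(('side',275,100),('top',220,120)):
  i=robot.camera(n)[:,:,::-1]
  cv2.imwrite(f'pics/{n}4z.png',cv2.resize(i[y:y+120,x:x+120],None,fx=5,fy=5,interpolation=2))
"
```

```text
t 5.8 pos [ 0.6286 -0.0788  0.1885] F [-0.03 -0.1  -0.62] M [0.    0.029 0.001] w 0.0147
tilt y [-4.e-04 -2.e-04 -1.e+00] jawyaw -1.2873
shift cm [-0.091  2.846  0.07 ]
rot [ 0.0004 -0.0013  0.0001]
```

View pics/side4z.png

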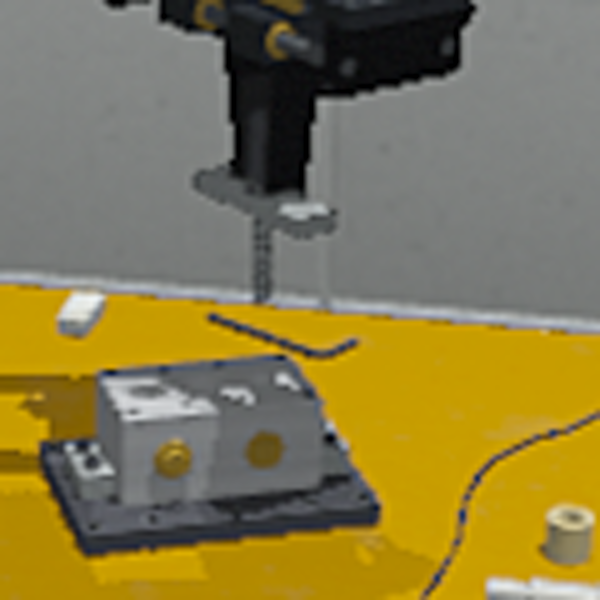

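View pics/top4z.png

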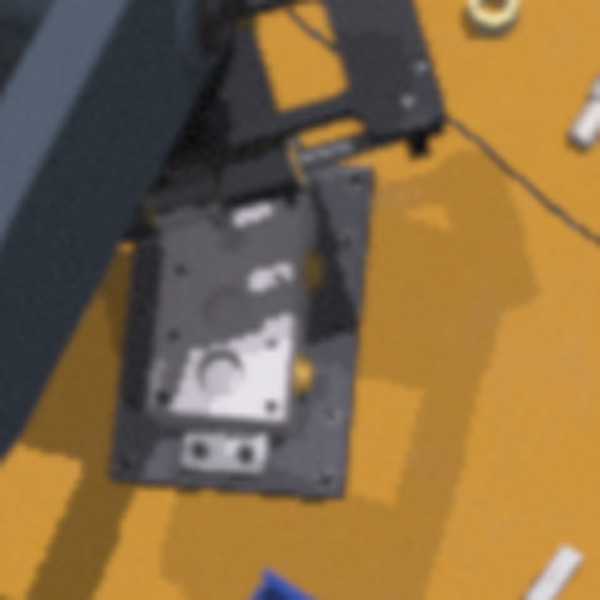

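Call:
carry_out(
  moves=[
    [0.1,-0.04,0.8,0.04,0,0,0],
    [0.1,-0.09,1.8,0.07,0,0,0],
    [0.1,-0.09,2.6,0.07,0,0,0],
    [0.1,-0.09,3.2,0.07,0,0,0],
    [0.1,-0.09,3.4,0.07,0,0,0],
    [0.1,-0.09,3.4,0.07,0,0,0],
    [0.1,-0.09,3.4,0.07,0,0,0],
  ],
)

```text
time: 6.6
position: [0.6296, -0.0767, 0.1547]
tool_rot: [-0.566, 0.424, -0.424, 0.566]
ft_force: [-0.9, -0.3, -0.8]
grip_width: 0.015
```

```bash
python3 -c "
from h import *
import cv2
from fit import proj
to(.629,-.0777,.154,-1.286)
for k in range(4):
  i=robot.camera('side')[:,:,::-1]; st()
o=robot.get_obs()['position']
x,y=295,130
cv2.imwrite(f'pics/side5z.png',cv2.resize(i[y:y+75,x:x+75],None,fx=8,fy=8,interpolation=2))
f=lambda X:(proj('side',X)-[x,y]+.5)*8-.5
z=o[2]-.085
print('tip',f([o[0]-.0008,o[1],z]),'bore',f([.6282,-.0779,.0617]),'+1mm x,y,z of tip',f([o[0]+.0002,o[1],z]),f([o[0]-.0008,o[1]+.001,z]),f([o[0]-.0008,o[1],z+.001]))
"
```

```text
t 6.6 pos [ 0.6296 -0.0767  0.1547] F [-0.94 -0.3  -0.82] M [ 0.053  0.036 -0.018] w 0.015
tilt y [ 5.e-04 -2.e-04 -1.e+00] jawyaw -1.2859
shift cm [ 0.075  0.073 -0.085]
rot [-0.0004  0.0001  0.0003]
t 6.65 pos [ 0.6297 -0.0768  0.1549] F [-0.43 -0.32 -1.57] M [-0.011 -0.046  0.043] w 0.0151
t 6.7 pos [ 0.6297 -0.0768  0.155 ] F [-0.19 -0.11 -0.32] M [0.071 0.011 0.017] w 0.0149
t 6.75 pos [ 0.6297 -0.0768  0.155 ] F [ 0.17 -0.31 -2.18] M [ 0.079  0.068 -0.08 ] w 0.0147
t 6.8 pos [ 0.6296 -0.0768  0.155 ] F [-0.17  0.33 -1.91] M [-0.006  0.021  0.   ] w 0.0147
tip [[256.91781833 343.07066975]] bore [[255.56939129 369.31829929]] +1mm x,y,z of tip [[259.93103749 342.67332945]] [[255.71334759 341.80674657]] [[257.03110957 340.10002077]]
```

View pics/side5z.png

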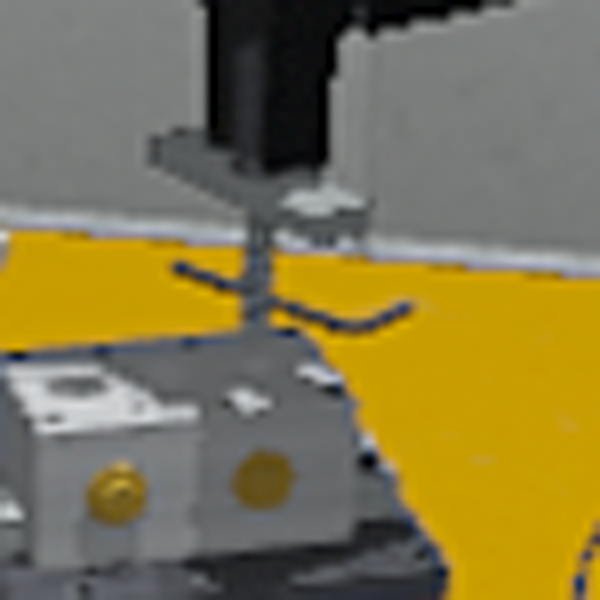

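Call:
carry_out(
  moves=[
    [0.1,0.07,0,-0.08,0,0,0],
    [0.1,0.07,0.2,-0.08,0,0,0],
    [0.1,0.07,0.4,-0.08,0,0,0],
    [0.1,0.07,0.6,-0.08,0,0,0],
    [0.1,0.07,0.6,-0.08,0,0,0],
    [0.1,0.07,0.6,-0.08,0,0,0],
  ],
)

```text
time: 7.4
position: [0.6287, -0.0776, 0.1484]
tool_rot: [0.566, -0.424, 0.424, -0.566]
ft_force: [0.5, -0.3, -1.3]
grip_width: 0.0153
```

Call:
carry_out(
  moves=[
    [0.1,0,0.1,0,0,0,0],
    [0.1,0,0.2,0,0,0,0],
    [0.1,0,0.25,0,0,0,0],
    [0.1,0,0.3,0,0,0,0],
    [0.1,0,0.3,0,0,0,0],
  ],
)

```text
time: 7.9
position: [0.6288, -0.0776, 0.1455]
tool_rot: [0.566, -0.424, 0.424, -0.566]
ft_force: [0.3, -0.1, -1.2]
grip_width: 0.0147
```

Call:
carry_out(
  moves=[
    [0.1,0,0.05,0,0,0,0],
    [0.1,0,0.1,0,0,0,0],
    [0.1,0,0.15,0,0,0,0],
    [0.1,0,0.15,0,0,0,0],
  ],
)

```text
time: 8.3
position: [0.629, -0.0777, 0.1441]
tool_rot: [-0.566, 0.424, -0.424, 0.566]
ft_force: [0.7, -0.5, -1.8]
grip_width: 0.0146
```

Call:
carry_out(
  moves=[
    [0.1,0,0.1,0,0,0,0],
    [0.1,0,0.2,0,0,0,0],
    [0.1,0,0.3,0,0,0,0],
    [0.1,0,0.4,0,0,0,0],
    [0.1,0,0.5,0,0,0,0],
    [0.1,0,0.5,0,0,0,0],
  ],
)

```text
time: 8.9
position: [0.629, -0.0778, 0.1389]
tool_rot: [-0.566, 0.424, -0.424, 0.566]
ft_force: [0.8, -1.1, -2.3]
grip_width: 0.0152
```

```bash
python3 -c "
from h import *
import cv2
i=robot.camera('side')[:,:,::-1]; st()
x,y=295,130
cv2.imwrite(f'pics/side6z.png',cv2.resize(i[y:y+75,x:x+75],None,fx=8,fy=8,interpolation=2))
"
```

```text
t 8.95 pos [ 0.6289 -0.0777  0.139 ] F [ 1.4  -0.78 -2.42] M [-0.138 -0.308 -0.015] w 0.0151
```

View pics/side6z.png

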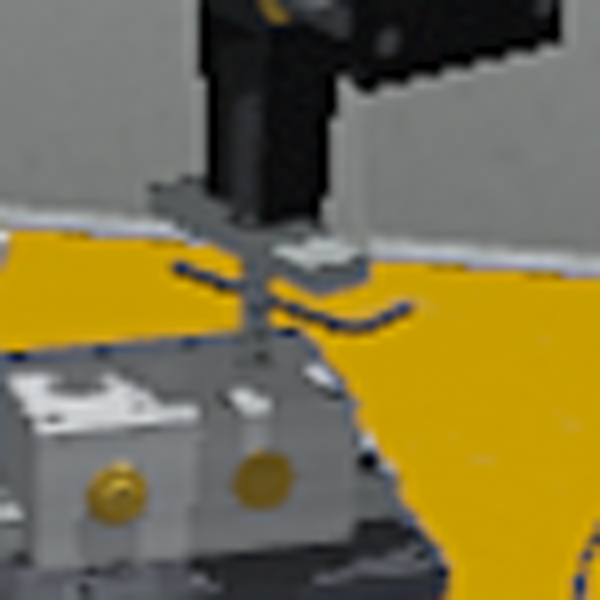

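Call:
carry_out(
  moves=[
    [0.1,0.02,0,0.02,0,0,0],
    [0.1,0.03,0,0.04,0,0,0],
    [0.1,0.03,0,0.04,0,0,0],
  ],
)

```text
time: 9.25
position: [0.6291, -0.0777, 0.139]
tool_rot: [0.566, -0.424, 0.424, -0.566]
ft_force: [1.5, -1.3, -1.9]
grip_width: 0.0151
```

```bash
python3 -c "
from h import *
for k in range(4):
  robot.camera('side'); st()
"
```

```text
t 9.3 pos [ 0.6291 -0.0778  0.139 ] F [ 1.09 -0.43 -0.56] M [-0.143 -0.188  0.011] w 0.0148
t 9.35 pos [ 0.6292 -0.0777  0.139 ] F [ 0.69  0.65 -2.07] M [-0.158 -0.239  0.023] w 0.0148
t 9.4 pos [ 0.6291 -0.0777  0.139 ] F [ 0.56  0.   -1.17] M [-0.1   -0.221  0.017] w 0.0148
t 9.45 pos [ 0.6291 -0.0777  0.139 ] F [ 1.47 -0.17 -2.4 ] M [-0.061 -0.182  0.006] w 0.0149
```

Call:
carry_out(
  moves=[
    [0.1,0.03,0,0.03,0,0,0],
    [0.1,0.03,0,0.05,0,0,0],
    [0.1,0.03,0.1,0.05,0,0,0],
    [0.1,0.03,0.2,0.05,0,0,0],
    [0.1,0.03,0.3,0.05,0,0,0],
    [0.1,0.03,0.3,0.05,0,0,0],
  ],
)

```text
time: 10.05
position: [0.6295, -0.0778, 0.1358]
tool_rot: [0.566, -0.424, 0.424, -0.566]
ft_force: [-0.1, -0.2, -1.4]
grip_width: 0.0148
```

```bash
python3 -c "
from h import *
for k in range(3):
  robot.camera('side'); st()
"
```

```text
t 10.1 pos [ 0.6296 -0.0779  0.1359] F [-0.29 -0.63 -1.55] M [-0.023 -0.02   0.032] w 0.0151
t 10.15 pos [ 0.6297 -0.0779  0.136 ] F [-0.29  0.29 -1.21] M [ 0.044  0.009 -0.063] w 0.0148
t 10.2 pos [ 0.6297 -0.0779  0.136 ] F [ 0.11 -0.09 -0.96] M [-0.021 -0.048  0.004] w 0.0154
```

Call:
carry_out(
  moves=[
    [0.1,0,0.2,0,0,0,0],
    [0.1,0,0.4,0,0,0,0],
    [0.1,0,0.6,0,0,0,0],
    [0.1,0,0.8,0,0,0,0],
    [0.1,0,1,0,0,0,0],
    [0.1,0,1.2,0,0,0,0],
    [0.1,0,1.3,0,0,0,0],
    [0.1,0,1.3,0,0,0,0],
  ],
)

```text
time: 11.0
position: [0.6297, -0.0779, 0.1228]
tool_rot: [0.566, -0.424, 0.424, -0.566]
ft_force: [0.4, -0.5, -1.5]
grip_width: 0.0152
```

```bash
python3 -c "
from h import *
for k in range(3):
  robot.camera('side'); st()
"
```

```text
t 11.05 pos [ 0.6298 -0.0779  0.123 ] F [-0.11  0.23 -1.1 ] M [ 0.016 -0.007 -0.007] w 0.0148
t 11.1 pos [ 0.6298 -0.078   0.1231] F [ 0.74  0.21 -1.42] M [ 0.037  0.001 -0.031] w 0.0148
t 11.15 pos [ 0.6299 -0.078   0.1231] F [-0.37  0.06 -1.44] M [ 0.022 -0.023 -0.024] w 0.0149
```

Call:
carry_out(
  moves=[
    [0.1,0,0.05,0,0,0,0],
    [0.1,0,0.1,0,0,0,0],
    [0.1,0,0.15,0,0,0,0],
    [0.1,0,0.15,0,0,0,0],
  ],
)

```text
time: 11.55
position: [0.6297, -0.0779, 0.1215]
tool_rot: [0.566, -0.424, 0.424, -0.566]
ft_force: [-0.2, -0.2, -1.2]
grip_width: 0.0149
```

Call:
carry_out(
  moves=[
    [0.1,0,0.05,0,0,0,0],
    [0.1,0,0.1,0,0,0,0],
    [0.1,0,0.1,0,0,0,0],
  ],
)

```text
time: 11.85
position: [0.6297, -0.0779, 0.1205]
tool_rot: [0.566, -0.424, 0.424, -0.566]
ft_force: [-0.3, 0.0, -1.8]
grip_width: 0.0145
```

Call:
carry_out(
  moves=[
    [0.1,0,0.05,0,0,0,0],
    [0.1,0,0.1,0,0,0,0],
    [0.1,0,0.1,0,0,0,0],
  ],
)

```text
time: 12.15
position: [0.6297, -0.0779, 0.1194]
tool_rot: [0.566, -0.424, 0.424, -0.566]
ft_force: [-0.3, 0.2, -1.1]
grip_width: 0.0147
```

Call:
carry_out(
  moves=[
    [0.1,0,0.05,0,0,0,0],
    [0.1,0,0.1,0,0,0,0],
    [0.1,0,0.1,0,0,0,0],
  ],
)

```text
time: 12.45
position: [0.6298, -0.0779, 0.1185]
tool_rot: [0.566, -0.424, 0.424, -0.566]
ft_force: [0.8, 0.6, -1.5]
grip_width: 0.0148
```

Call:
carry_out(
  moves=[
    [0.1,0,0.05,0,0,0,0],
    [0.1,0,0.1,0,0,0,0],
    [0.1,0,0.1,0,0,0,0],
  ],
)

```text
time: 12.75
position: [0.6298, -0.0779, 0.1175]
tool_rot: [0.566, -0.424, 0.424, -0.566]
ft_force: [-0.5, -0.6, -1.9]
grip_width: 0.015
```

Call:
carry_out(
  moves=[
    [0.1,0,0.05,0,0,0,0],
    [0.1,0,0.1,0,0,0,0],
    [0.1,0,0.1,0,0,0,0],
  ],
)

```text
time: 13.05
position: [0.6297, -0.0779, 0.1165]
tool_rot: [0.566, -0.424, 0.424, -0.566]
ft_force: [-1.0, -0.0, -1.0]
grip_width: 0.0146
```

Call:
carry_out(
  moves=[
    [0.1,0,0.05,0,0,0,0],
    [0.1,0,0.1,0,0,0,0],
    [0.1,0,0.1,0,0,0,0],
  ],
)

```text
time: 13.35
position: [0.6297, -0.0779, 0.1154]
tool_rot: [0.566, -0.424, 0.424, -0.566]
ft_force: [-0.7, -0.3, -1.3]
grip_width: 0.0152
```

Call:
carry_out(
  moves=[
    [0.1,0,0.05,0,0,0,0],
    [0.1,0,0.1,0,0,0,0],
    [0.1,0,0.1,0,0,0,0],
  ],
)

```text
time: 13.65
position: [0.6297, -0.0779, 0.1144]
tool_rot: [0.566, -0.424, 0.424, -0.566]
ft_force: [0.4, -1.0, -1.6]
grip_width: 0.0154
```

Call:
carry_out(
  moves=[
    [0.1,0,0.05,0,0,0,0],
    [0.1,0,0.1,0,0,0,0],
    [0.1,0,0.1,0,0,0,0],
  ],
)

```text
time: 13.95
position: [0.6298, -0.0779, 0.1135]
tool_rot: [0.566, -0.424, 0.424, -0.566]
ft_force: [0.2, -1.1, -1.9]
grip_width: 0.0148
```

Call:
carry_out(
  moves=[
    [0.1,0,0.05,0,0,0,0],
    [0.1,0,0.1,0,0,0,0],
    [0.1,0,0.1,0,0,0,0],
  ],
)

```text
time: 14.25
position: [0.6298, -0.0779, 0.1125]
tool_rot: [0.566, -0.424, 0.424, -0.566]
ft_force: [-0.3, 0.3, -1.3]
grip_width: 0.0151
```

Call:
carry_out(
  moves=[
    [0.1,0,0.05,0,0,0,0],
    [0.1,0,0.1,0,0,0,0],
    [0.1,0,0.1,0,0,0,0],
  ],
)

```text
time: 14.55
position: [0.63, -0.078, 0.1119]
tool_rot: [-0.566, 0.424, -0.424, 0.566]
ft_force: [-0.2, -0.1, 1.5]
grip_width: 0.0149
```

Call:
carry_out(
  moves=[
    [0.1,0,0.04,0,0,0,0],
    [0.1,0,0.04,0,0,0,0],
    [0.1,0,0.04,0,0,0,0],
  ],
)

```text
time: 14.85
position: [0.6301, -0.078, 0.1118]
tool_rot: [-0.566, 0.424, -0.424, 0.566]
ft_force: [-0.3, 0.3, 5.3]
grip_width: 0.0152
```

```bash
python3 -c "
from h import *
st()
for k in range(4):
  robot.camera('side'); st()
"
```

```text
t 14.85 pos [ 0.6301 -0.078   0.1118] F [-0.26  0.33  5.25] M [0.14  0.204 0.056] w 0.0152
t 14.9 pos [ 0.6301 -0.078   0.1118] F [-1.1   0.28  5.17] M [ 0.108  0.22  -0.018] w 0.0146
t 14.95 pos [ 0.6301 -0.078   0.1118] F [-0.22  0.8   5.05] M [0.136 0.211 0.   ] w 0.0151
t 15.0 pos [ 0.6301 -0.078   0.1118] F [-1.26  0.16  5.38] M [ 0.151  0.232 -0.002] w 0.0147
t 15.05 pos [ 0.6302 -0.078   0.1118] F [-0.35  0.66  5.04] M [0.131 0.242 0.042] w 0.0149
```

Call:
carry_out(
  moves=[
    [0.1,0,0.02,0,0,0,0],
    [0.1,0,0.04,0,0,0,0],
    [0.1,0,0.04,0,0,0,0],
    [0.1,0,0.04,0,0,0,0],
  ],
)

```text
time: 15.45
position: [0.6303, -0.078, 0.1118]
tool_rot: [-0.566, 0.424, -0.424, 0.566]
ft_force: [-1.8, 1.1, 7.3]
grip_width: 0.0153
```

```bash
python3 -c "
from h import *
for k in range(5):
  i=robot.camera('side')[:,:,::-1]; st()
import cv2
x,y=295,130
cv2.imwrite(f'pics/side7z.png',cv2.resize(i[y:y+75,x:x+75],None,fx=8,fy=8,interpolation=2))
"
```

```text
t 15.5 pos [ 0.6303 -0.078   0.1118] F [-1.44  0.21  6.92] M [ 0.17   0.274 -0.012] w 0.0147
t 15.55 pos [ 0.6303 -0.078   0.1118] F [-1.05  0.37  6.53] M [ 0.144  0.306 -0.022] w 0.0148
t 15.6 pos [ 0.6303 -0.078   0.1118] F [-0.76  0.21  7.89] M [ 0.149  0.303 -0.018] w 0.0151
t 15.65 pos [ 0.6303 -0.078   0.1118] F [-0.95  0.8   6.61] M [ 0.145  0.296 -0.027] w 0.0149
t 15.7 pos [ 0.6303 -0.078   0.1118] F [-0.82  0.41  7.63] M [ 0.161  0.278 -0.01 ] w 0.0149
```

View pics/side7z.png

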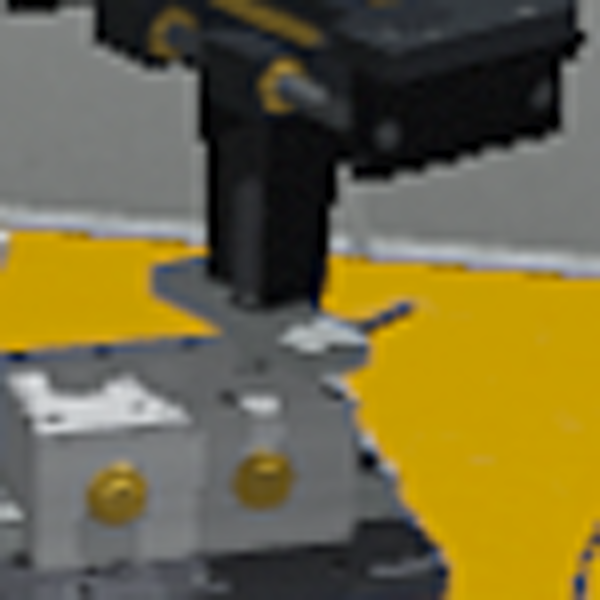

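Call:
carry_out(
  moves=[
    [0.1,0,0.02,0,0,0,0],
    [0.1,0,0.02,0,0,0,0],
    [0.1,0,0.02,0,0,0,0],
    [0.1,0,0.02,0,0,0,0],
  ],
)

```text
time: 16.1
position: [0.6303, -0.078, 0.1118]
tool_rot: [-0.566, 0.423, -0.424, 0.566]
ft_force: [-0.7, 0.1, 7.2]
grip_width: 0.0147
```

```bash
python3 -c "
from h import *
for k in range(3):
  robot.camera('side'); st()
"
```

```text
t 16.15 pos [ 0.6303 -0.078   0.1118] F [-2.31  1.01  7.67] M [ 0.171  0.346 -0.004] w 0.015
t 16.2 pos [ 0.6303 -0.078   0.1118] F [-1.48  0.46  7.74] M [0.13  0.313 0.032] w 0.0151
t 16.25 pos [ 0.6303 -0.078   0.1118] F [-1.25  1.02  7.46] M [ 0.162  0.331 -0.018] w 0.0147
```

Call:
carry_out(
  moves=[
    [0.1,0,-0.05,0,0,0,0],
    [0.1,0,-0.1,0,0,0,0],
    [0.28,0,-0.1,0,0,0,0],
    [0.28,0,-0.1,0,0,0,0],
    [0.28,0,-0.1,0,0,0,0],
    [0.28,0,-0.1,0,0,0,0],
    [0.28,0,-0.1,0,0,0,0],
  ],
)

```text
time: 16.95
position: [0.6297, -0.0779, 0.1112]
tool_rot: [0.566, -0.424, 0.424, -0.566]
ft_force: [0.1, 0.1, 0.5]
grip_width: 0.024
```

```bash
python3 -c "
from h import *
for k in range(3):
  i=robot.camera('side')[:,:,::-1]; st()
import cv2
x,y=295,130
cv2.imwrite(f'pics/side8z.png',cv2.resize(i[y:y+75,x:x+75],None,fx=8,fy=8,interpolation=2))
"
```

```text
t 17.0 pos [ 0.6297 -0.0779  0.1113] F [0.01 0.07 0.34] M [ 0.043 -0.024 -0.044] w 0.0243
t 17.05 pos [ 0.6298 -0.0779  0.1114] F [ 0.87  0.35 -0.03] M [-0.049  0.082  0.05 ] w 0.0244
t 17.1 pos [ 0.6298 -0.078   0.1114] F [-0.    0.24 -0.23] M [ 0.051 -0.037 -0.009] w 0.0242
```

View pics/side8z.png

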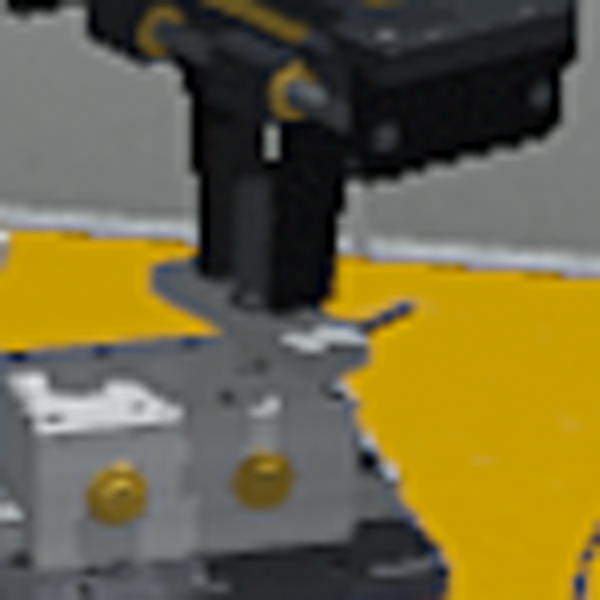

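Call:
carry_out(
  moves=[
    [0.28,0,0.1,0,0,0,0],
    [0.28,0,0.2,0,0,0,0],
    [0.28,0,0.3,0,0,0,0],
    [0.28,0,0.4,0,0,0,0],
    [0.28,0,0.5,0,0,0,0],
    [0.28,0,0.6,0,0,0,0],
  ],
)

```text
time: 17.7
position: [0.63, -0.0779, 0.1058]
tool_rot: [-0.566, 0.424, -0.424, 0.566]
ft_force: [-0.4, -0.2, 2.8]
grip_width: 0.0246
```

Call:
carry_out(
  moves=[
    [0.28,0,0.1,0,0,0,0],
    [0.28,0,0.15,0,0,0,0],
    [0.28,0,0.2,0,0,0,0],
  ],
)

```text
time: 18.0
position: [0.6298, -0.0779, 0.1035]
tool_rot: [-0.566, 0.424, -0.424, 0.566]
ft_force: [-0.9, 2.0, 3.1]
grip_width: 0.0243
```

Call:
carry_out(
  moves=[
    [0.28,0,0.1,0,0,0,0],
    [0.28,0,0.2,0,0,0,0],
    [0.28,0,0.3,0,0,0,0],
    [0.28,0,0.3,0,0,0,0],
  ],
)

```text
time: 18.4
position: [0.6297, -0.078, 0.1003]
tool_rot: [0.566, -0.424, 0.424, -0.566]
ft_force: [-0.6, 0.5, 1.8]
grip_width: 0.0244
```

```bash
python3 -c "
from h import *
for k in range(2):
  i=robot.camera('side')[:,:,::-1]; st()
import cv2
x,y=295,130
cv2.imwrite(f'pics/side9z.png',cv2.resize(i[y:y+75,x:x+75],None,fx=8,fy=8,interpolation=2))
"
```

```text
t 18.45 pos [ 0.6297 -0.0779  0.1003] F [-0.61  0.18  1.66] M [0.107 0.051 0.036] w 0.0246
t 18.5 pos [ 0.6297 -0.0779  0.1003] F [-0.14  0.69  1.92] M [ 0.16   0.06  -0.036] w 0.024
```

View pics/side9z.png

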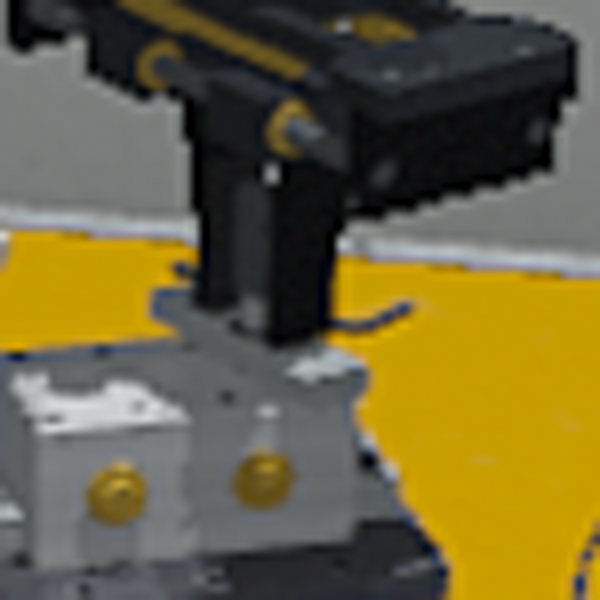

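Bar is sliding down evenly with the fingers at pixel (265,330). Continue slowly to the face.

Call:
carry_out(
  moves=[
    [0.28,0,0.07,0,0,0,0],
    [0.28,0,0.14,0,0,0,0],
    [0.28,0,0.2,0,0,0,0],
    [0.28,0,0.2,0,0,0,0],
  ],
)

```text
time: 18.9
position: [0.6298, -0.0779, 0.0985]
tool_rot: [0.566, -0.424, 0.424, -0.566]
ft_force: [-0.1, 1.7, 2.3]
grip_width: 0.0247
```

Call:
carry_out(
  moves=[
    [0.28,0,0.05,0,0,0,0],
    [0.28,0,0.1,0,0,0,0],
    [0.28,0,0.1,0,0,0,0],
  ],
)

```text
time: 19.2
position: [0.6298, -0.0779, 0.0975]
tool_rot: [0.566, -0.424, 0.424, -0.566]
ft_force: [-0.9, 1.0, 2.3]
grip_width: 0.0243
```

Call:
carry_out(
  moves=[
    [0.28,0,0.05,0,0,0,0],
    [0.28,0,0.1,0,0,0,0],
    [0.28,0,0.1,0,0,0,0],
  ],
)

```text
time: 19.5
position: [0.6298, -0.0779, 0.097]
tool_rot: [-0.566, 0.424, -0.424, 0.566]
ft_force: [-1.1, 1.5, 5.2]
grip_width: 0.0245
```

Call:
carry_out(
  moves=[
    [0.28,0,0.04,0,0,0,0],
    [0.28,0,0.06,0,0,0,0],
    [0.28,0,0.06,0,0,0,0],
    [0.28,0,0.06,0,0,0,0],
  ],
)

```text
time: 19.9
position: [0.6299, -0.0779, 0.097]
tool_rot: [-0.566, 0.424, -0.424, 0.566]
ft_force: [-1.8, 1.4, 8.4]
grip_width: 0.0241
```

```bash
python3 -c "
from h import *
for k in range(3):
  i=robot.camera('side')[:,:,::-1]; st()
"
```

```text
t 19.95 pos [ 0.6298 -0.0779  0.097 ] F [-1.18  1.52  7.99] M [ 0.256  0.365 -0.047] w 0.0242
t 20.0 pos [ 0.6298 -0.0779  0.097 ] F [-2.69  0.78  8.13] M [0.208 0.325 0.047] w 0.0244
t 20.05 pos [ 0.6298 -0.0779  0.097 ] F [-2.3   0.93  8.05] M [ 0.243  0.374 -0.041] w 0.0244
```

Call:
carry_out(
  moves=[
    [0.28,0,0.05,0,0,0,0],
    [0.28,0,0.1,0,0,0,0],
    [0.28,0,0.1,0,0,0,0],
    [0.28,0,0.1,0,0,0,0],
    [0.28,0,0.1,0,0,0,0],
  ],
)

```text
time: 20.55
position: [0.6298, -0.0779, 0.0969]
tool_rot: [-0.566, 0.424, -0.424, 0.566]
ft_force: [-3.1, 1.1, 12.8]
grip_width: 0.0245
```

```bash
python3 -c "
from h import *
for k in range(3):
  i=robot.camera('side')[:,:,::-1]; st()
import cv2
x,y=295,130
cv2.imwrite(f'pics/side10z.png',cv2.resize(i[y:y+75,x:x+75],None,fx=8,fy=8,interpolation=2))
"
```

```text
t 20.6 pos [ 0.6298 -0.0779  0.0969] F [-3.27  1.64 13.79] M [ 0.274  0.654 -0.033] w 0.0243
t 20.65 pos [ 0.6298 -0.0779  0.0969] F [-2.76  2.28 12.33] M [ 0.294  0.64  -0.029] w 0.0242
t 20.7 pos [ 0.6298 -0.0779  0.0969] F [-3.08  1.54 11.86] M [ 0.296  0.609 -0.007] w 0.0244
```

View pics/side10z.png

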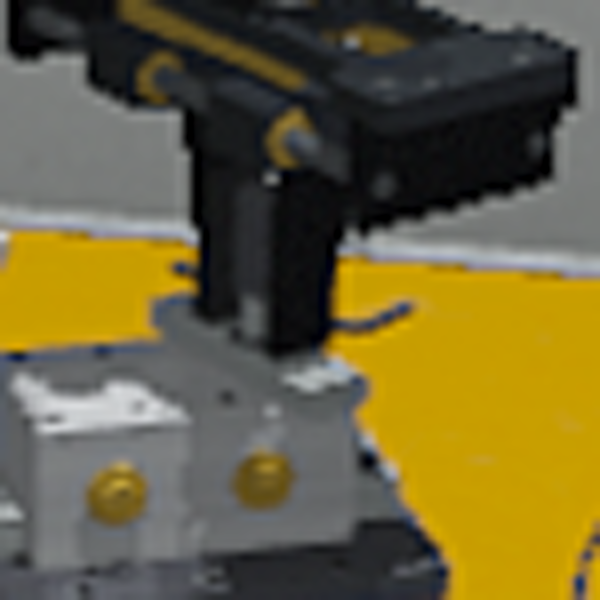

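Call:
carry_out(
  moves=[
    [0.28,0,-0.1,0,0,0,0],
    [0.28,0,-0.2,0,0,0,0],
    [0.28,0,-0.4,0,0,0,0],
    [0.28,0,-0.7,0,0,0,0],
    [0.28,0,-1,0,0,0,0],
    [0.28,0,-1,0,0,0,0],
    [0.28,0,-1,0,0,0,0],
    [0.1,0,-1,0,0,0,0],
    [0.1,0,-1,0,0,0,0],
    [0.1,0,-1,0,0,0,0],
    [0.1,0,-1,0,0,0,0],
    [0.1,0,-1,0,0,0,0],
    [0.1,0,-1,0,0,0,0],
  ],
  force=40,
)

```text
time: 22.0
position: [0.6299, -0.0783, 0.1049]
tool_rot: [0.566, -0.424, 0.424, -0.566]
ft_force: [0.2, -2.0, -1.7]
grip_width: 0.0146
```

```bash
python3 -c "
from h import *
for k in range(3):
  i=robot.camera('side')[:,:,::-1]; st()
import cv2
x,y=295,130
cv2.imwrite(f'pics/side11z.png',cv2.resize(i[y:y+75,x:x+75],None,fx=8,fy=8,interpolation=2))
"
```

```text
t 22.05 pos [ 0.6299 -0.0782  0.1048] F [ 0.08 -2.07 -2.38] M [-0.446 -0.09  -0.03 ] w 0.0148
t 22.1 pos [ 0.6299 -0.0783  0.1049] F [ 0.38 -2.26 -1.71] M [-0.514 -0.089 -0.029] w 0.0146
t 22.15 pos [ 0.6299 -0.0782  0.1049] F [ 0.41 -2.76 -2.05] M [-0.453 -0.105  0.014] w 0.015
```

View pics/side11z.png

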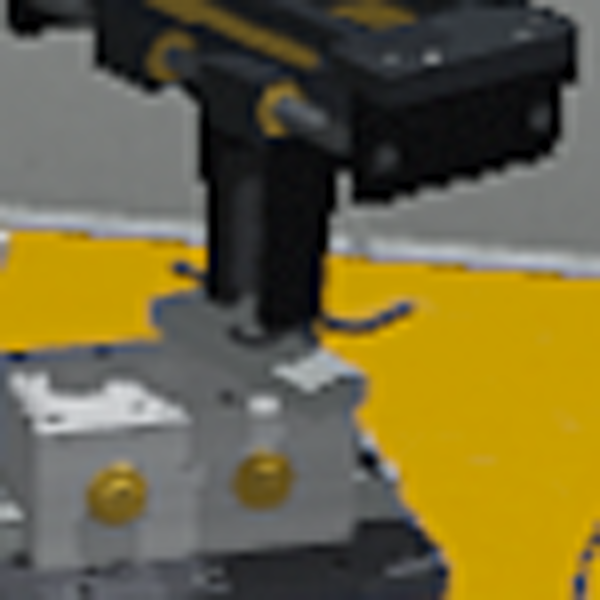

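Call:
carry_out(
  moves=[
    [0.1,0.03,0,0,0,0,0],
    [0.1,0.06,0,0,0,0,0],
    [0.1,0.06,0,0,0,0,0],
    [0.1,0.06,-0.1,0,0,0,0],
    [0.1,0.06,-0.3,0,0,0,0],
    [0.1,0.06,-0.5,0,0,0,0],
    [0.1,0.06,-0.5,0,0,0,0],
  ],
)

```text
time: 22.85
position: [0.6299, -0.0783, 0.1103]
tool_rot: [-0.566, 0.424, -0.424, 0.566]
ft_force: [-1.3, -0.7, -1.8]
grip_width: 0.0149
```

```bash
python3 -c "
from h import *
for k in range(3):
  i=robot.camera('side')[:,:,::-1]; st()
"
```

```text
t 22.9 pos [ 0.6299 -0.0784  0.1103] F [-0.68 -0.22 -0.65] M [-0.153  0.005 -0.005] w 0.0154
t 22.95 pos [ 0.6299 -0.0783  0.1101] F [-0.67 -0.75 -0.8 ] M [-0.179  0.011 -0.028] w 0.015
t 23.0 pos [ 0.6299 -0.0784  0.1101] F [ 0.81 -0.24 -1.24] M [-0.114  0.015 -0.054] w 0.0148
```

Call:
carry_out(
  moves=[
    [0.1,0.02,-0.3,0,0,0,0],
    [0.1,0.02,-0.7,0,0,0,0],
    [0.1,0.02,-1.2,0,0,0,0],
    [0.1,0.02,-1.8,0,0,0,0],
    [0.1,0.02,-2.5,0,0,0,0],
    [0.1,0.02,-3.3,0,0,0,0],
    [0.1,0.02,-4.2,0,0,0,0],
    [0.1,0.02,-5.2,0,0,0,0],
    [0.1,0.02,-6.2,0,0,0,0],
    [0.1,0.02,-7,0,0,0,0],
    [0.1,0.02,-7.5,0,0,0,0],
    [0.1,0.02,-7.5,0,0,0,0],
    [0.1,0.02,-7.5,0,0,0,0],
  ],
)

```text
time: 24.3
position: [0.6298, -0.0787, 0.1848]
tool_rot: [0.566, -0.424, 0.424, -0.566]
ft_force: [0.0, 0.1, -0.9]
grip_width: 0.0148
```

```bash
python3 -c "
from h import *
i=robot.camera('side')[:,:,::-1]; to(.5127,-.3536,.185,-1.286)
import cv2
x,y=290,95
cv2.imwrite(f'pics/side12z.png',cv2.resize(i[y:y+75,x:x+75],None,fx=8,fy=8,interpolation=2))
"
```

```text
t 24.35 pos [ 0.6297 -0.0786  0.1846] F [ 0.46  0.41 -0.71] M [-0.022  0.03   0.033] w 0.0152
tilt y [-9.e-04  3.e-04 -1.e+00] jawyaw -1.286
shift cm [ 23.105  -0.041 -18.955]
rot [ 0.0008 -0.     -0.0005]
```

View pics/side12z.png

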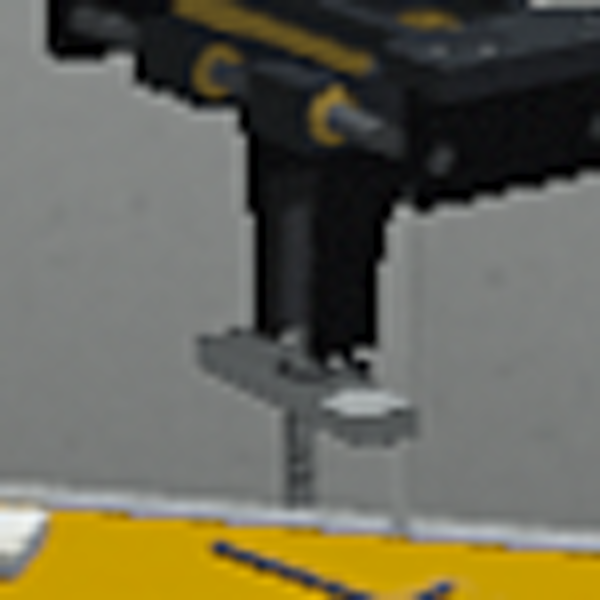

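Call:
carry_out(
  moves=[
    [0.1,1.2,0,-1,0,0,0],
    [0.1,3.4,0,-2.8,0,0,0],
    [0.1,5.8,0,-4.8,0,0,0],
    [0.1,8.2,0,-6.7,0,0,0],
    [0.1,10.6,0,-8.7,0,0,0],
    [0.1,13,0,-10.7,0,0,0],
    [0.1,15.4,0,-12.6,0,0,0],
    [0.1,17.8,0,-14.6,0,0,0],
    [0.1,20,0,-16.4,0,0,0],
    [0.1,21.7,0,-17.8,0,0,0],
    [0.1,22.8,0,-18.7,0,0,0],
    [0.1,23.1,0,-18.9,0,0,0],
    [0.1,23.1,0,-18.9,0,0,0],
    [0.1,23.1,0,-18.9,0,0,0],
    [0.1,23.1,0,-18.9,0,0,0],
  ],
)

```text
time: 25.85
position: [0.5139, -0.3523, 0.1849]
tool_rot: [-0.566, 0.424, -0.423, 0.566]
ft_force: [0.1, 0.5, -1.9]
grip_width: 0.015
```

```bash
python3 -c "
from h import *
i=robot.camera('side')[:,:,::-1]; to(.5130,-.3538,.148,-1.286)
import cv2
x,y=285,170
cv2.imwrite(f'pics/side13z.png',cv2.resize(i[y:y+100,x:x+75],None,fx=6,fy=6,interpolation=2))
"
```

```text
t 25.9 pos [ 0.5139 -0.3524  0.1849] F [ 0.22 -0.03 -1.98] M [-0.013  0.006  0.051] w 0.0152
tilt y [-2.e-04  4.e-04 -1.e+00] jawyaw -1.2844
shift cm [ 0.114  3.692 -0.13 ]
rot [ 0.0001  0.0016 -0.0005]
```

View pics/side13z.png

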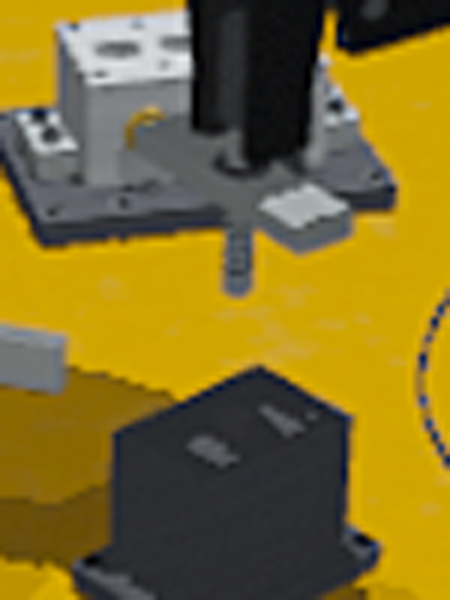

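```bash
python3 -c "
import numpy as np
from fit import P
def ray(u,v,z,f=6,o=(285,170)):
  p=P['side'];u=(u+.5)/f-.5+o[0];v=(v+.5)/f-.5+o[1]
  E=p['extrinsics'];d=E[:3,:3]@[(u-p['cx'])/p['fx'],(v-p['cy'])/p['fy'],1];c=E[:3,3]
  return np.round(c+d*(z-c[2])/d[2],4)
L,B,Rr=[ray(*q,.0617) for q in((113,433),(258,368),(352,420))]
print(L,B,Rr,(L+Rr)/2,np.linalg.norm(L-B),np.linalg.norm(B-Rr))
print('tip',ray(237,292,.1068))
"
```

```text
[ 0.4728 -0.348   0.0617] [ 0.5317 -0.3252  0.0617] [ 0.5483 -0.365   0.0617] [ 0.51055 -0.3565   0.0617 ] 0.06315892652665966 0.04312307966738927
tip [ 0.5131 -0.3494  0.1068]
```

Call:
carry_out(
  moves=[
    [0.1,0.06,0.6,-0.08,0,0,0],
    [0.1,0.12,1.6,-0.15,0,0,0],
    [0.1,0.12,2.6,-0.15,0,0,0],
    [0.1,0.12,3.4,-0.15,0,0,0],
    [0.1,0.12,3.9,-0.15,0,0,0],
    [0.1,0.12,4,-0.15,0,0,0],
    [0.1,0.12,4,-0.15,0,0,0],
    [0.1,0.12,4,-0.15,0,0,0],
  ],
)

```text
time: 26.7
position: [0.5127, -0.3553, 0.1453]
tool_rot: [0.566, -0.424, 0.424, -0.566]
ft_force: [0.2, 0.6, -1.3]
grip_width: 0.0152
```

Call:
carry_out(
  moves=[
    [0.1,0,0.1,0,0,0,0],
    [0.1,0,0.2,0,0,0,0],
    [0.1,0,0.3,0,0,0,0],
    [0.1,0,0.4,0,0,0,0],
    [0.1,0,0.5,0,0,0,0],
    [0.1,0,0.5,0,0,0,0],
  ],
)

```text
time: 27.3
position: [0.5123, -0.355, 0.1397]
tool_rot: [-0.566, 0.424, -0.424, 0.566]
ft_force: [-0.6, 0.6, -1.4]
grip_width: 0.0152
```

```bash
python3 -c "
from h import *
for k in range(3):
  i=robot.camera('side')[:,:,::-1]; to(.5130,-.3538,.106,-1.286)
import cv2
x,y=285,170
cv2.imwrite(f'pics/side14z.png',cv2.resize(i[y:y+100,x:x+75],None,fx=6,fy=6,interpolation=2))
"
```

```text
t 27.35 pos [ 0.5124 -0.355   0.1398] F [-0.58 -0.52 -1.91] M [-0.019 -0.008  0.023] w 0.0151
tilt y [-2.e-04  2.e-04 -1.e+00] jawyaw -1.286
shift cm [-0.098  3.382  0.092]
rot [ 0.0001  0.     -0.0002]
t 27.4 pos [ 0.5124 -0.355   0.1399] F [-0.62  0.53 -1.79] M [0.04  0.062 0.008] w 0.0151
tilt y [-1.e-04  0.e+00 -1.e+00] jawyaw -1.2859
shift cm [-0.104  3.39   0.088]
rot [ 0.0001  0.0001 -0.0001]
t 27.45 pos [ 0.5125 -0.3551  0.14  ] F [-0.47 -0.25 -1.11] M [-0.003 -0.008  0.038] w 0.0151
tilt y [ 1.e-04 -1.e-04 -1.e+00] jawyaw -1.286
shift cm [-0.112  3.397  0.086]
rot [-0.      0.      0.0001]
```

View pics/side14z.png

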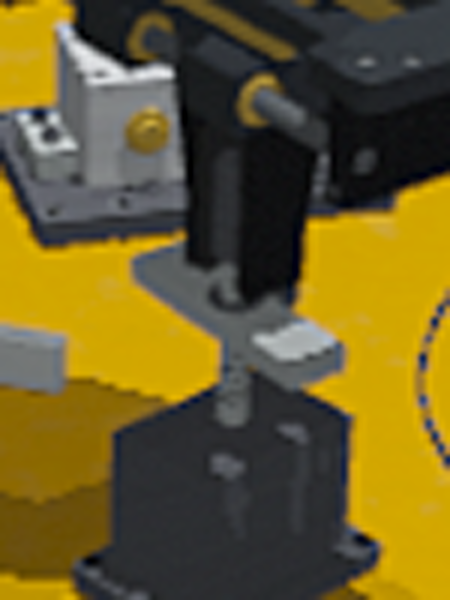

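Call:
carry_out(
  moves=[
    [0.1,-0.09,0,0.05,0,0,0],
    [0.1,-0.09,0.1,0.05,0,0,0],
    [0.1,-0.09,0.2,0.05,0,0,0],
    [0.1,-0.09,0.3,0.05,0,0,0],
    [0.1,-0.09,0.3,0.05,0,0,0],
  ],
)

```text
time: 27.95
position: [0.5126, -0.354, 0.1367]
tool_rot: [-0.566, 0.424, -0.424, 0.566]
ft_force: [0.6, 0.3, -1.2]
grip_width: 0.0148
```

```bash
python3 -c "
from h import *
for k in range(3):
  i=robot.camera('side')[:,:,::-1]; st()
"
```

```text
t 28.0 pos [ 0.5126 -0.354   0.1368] F [ 0.12 -0.03 -1.04] M [-0.013  0.064 -0.032] w 0.0152
t 28.05 pos [ 0.5126 -0.3541  0.1369] F [ 1.15  0.7  -1.62] M [ 0.01  -0.037 -0.021] w 0.0143
t 28.1 pos [ 0.5127 -0.3541  0.1369] F [-0.05 -0.02 -2.26] M [-0.002  0.011  0.014] w 0.0147
```

No contact with the tip 3 mm in; continue down.

Call:
carry_out(
  moves=[
    [0.1,0,0.1,0,0,0,0],
    [0.1,0,0.2,0,0,0,0],
    [0.1,0,0.3,0,0,0,0],
    [0.1,0,0.4,0,0,0,0],
    [0.1,0,0.5,0,0,0,0],
    [0.1,0,0.5,0,0,0,0],
  ],
)

```text
time: 28.7
position: [0.5126, -0.354, 0.1317]
tool_rot: [-0.566, 0.424, -0.424, 0.566]
ft_force: [-0.7, -0.3, -1.5]
grip_width: 0.015
```

```bash
python3 -c "
from h import *
for k in range(3):
  i=robot.camera('side')[:,:,::-1]; st()
import cv2
x,y=285,170
cv2.imwrite(f'pics/side15z.png',cv2.resize(i[y:y+100,x:x+75],None,fx=6,fy=6,interpolation=2))
"
```

```text
t 28.75 pos [ 0.5126 -0.354   0.1318] F [-0.1   0.37 -0.85] M [-0.012  0.014 -0.001] w 0.0147
t 28.8 pos [ 0.5127 -0.3541  0.1319] F [ 0.04  0.56 -1.22] M [ 0.01  -0.003 -0.027] w 0.0151
t 28.85 pos [ 0.5127 -0.3541  0.1319] F [ 0.41  0.24 -1.74] M [-0.023 -0.012  0.014] w 0.0149
```

View pics/side15z.png

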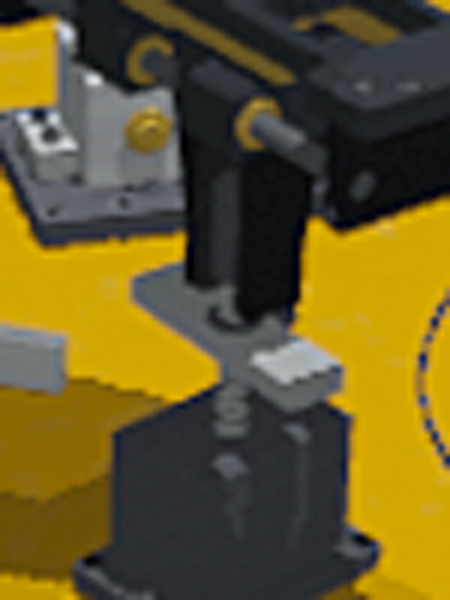

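Call:
carry_out(
  moves=[
    [0.1,0,0.2,0,0,0,0],
    [0.1,0,0.4,0,0,0,0],
    [0.1,0,0.6,0,0,0,0],
    [0.1,0,0.8,0,0,0,0],
    [0.1,0,1,0,0,0,0],
    [0.1,0,1,0,0,0,0],
  ],
)

```text
time: 29.45
position: [0.5125, -0.3539, 0.1215]
tool_rot: [-0.566, 0.424, -0.424, 0.566]
ft_force: [-0.0, -0.2, -0.9]
grip_width: 0.0148
```

Call:
carry_out(
  moves=[
    [0.1,0,0.2,0,0,0,0],
    [0.1,0,0.4,0,0,0,0],
    [0.1,0,0.6,0,0,0,0],
    [0.1,0,0.8,0,0,0,0],
    [0.1,0,1,0,0,0,0],
    [0.1,0,1.2,0,0,0,0],
    [0.1,0,1.3,0,0,0,0],
    [0.1,0,1.3,0,0,0,0],
  ],
)

```text
time: 30.25
position: [0.5126, -0.354, 0.1087]
tool_rot: [-0.566, 0.424, -0.424, 0.566]
ft_force: [-0.8, 0.6, -1.7]
grip_width: 0.015
```

```bash
python3 -c "
from h import *
for k in range(3):
  i=robot.camera('side')[:,:,::-1]; st()
import cv2
x,y=285,170
cv2.imwrite(f'pics/side16z.png',cv2.resize(i[y:y+100,x:x+75],None,fx=6,fy=6,interpolation=2))
"
```

```text
t 30.3 pos [ 0.5126 -0.3541  0.1089] F [ 0.69  0.02 -1.83] M [ 0.039 -0.013 -0.055] w 0.0151
t 30.35 pos [ 0.5127 -0.3541  0.1089] F [-0.4  -0.14 -2.52] M [-0.005 -0.024 -0.05 ] w 0.0146
t 30.4 pos [ 0.5127 -0.3541  0.109 ] F [-0.73  0.28 -1.32] M [ 0.018 -0.006 -0.008] w 0.0151
```

View pics/side16z.png

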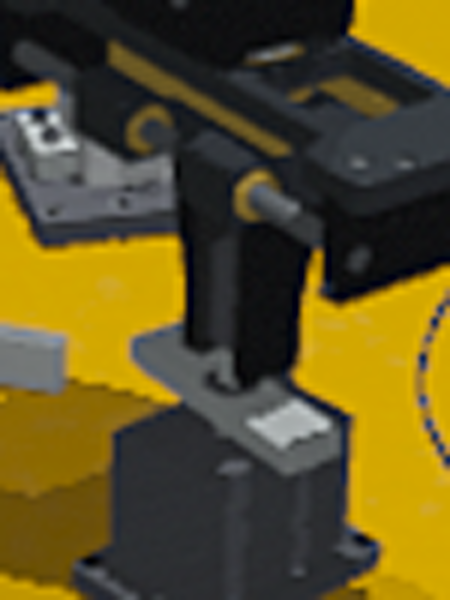

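Call:
carry_out(
  moves=[
    [0.1,0,0.1,0,0,0,0],
    [0.1,0,0.2,0,0,0,0],
    [0.1,0,0.25,0,0,0,0],
    [0.1,0,0.3,0,0,0,0],
    [0.1,0,0.3,0,0,0,0],
  ],
)

```text
time: 30.9
position: [0.5126, -0.354, 0.1058]
tool_rot: [-0.566, 0.424, -0.424, 0.566]
ft_force: [-0.5, 0.2, -1.9]
grip_width: 0.015
```

```bash
python3 -c "
from h import *
for k in range(4):
  i=robot.camera('side')[:,:,::-1]; st()
"
```

```text
t 30.95 pos [ 0.5126 -0.3541  0.1059] F [ 0.11 -0.29 -1.36] M [ 0.026 -0.018 -0.011] w 0.0151
t 31.0 pos [ 0.5127 -0.354   0.1059] F [-0.28  0.63 -1.34] M [0.015 0.004 0.035] w 0.0147
t 31.05 pos [ 0.5127 -0.3541  0.1059] F [-0.38  0.14 -1.91] M [0.004 0.012 0.001] w 0.0148
t 31.1 pos [ 0.5127 -0.3541  0.106 ] F [ 0.83  0.66 -2.03] M [ 0.02   0.001 -0.009] w 0.0149
```

Call:
carry_out(
  moves=[
    [0.1,0,0.03,0,0,0,0],
    [0.1,0,0.05,0,0,0,0],
    [0.1,0,0.05,0,0,0,0],
  ],
)

```text
time: 31.4
position: [0.5127, -0.3541, 0.1054]
tool_rot: [-0.566, 0.424, -0.424, 0.566]
ft_force: [0.2, -0.6, -2.1]
grip_width: 0.0154
```

```bash
python3 -c "
from h import *
for k in range(3):
  i=robot.camera('side')[:,:,::-1]; st()
"
```

```text
t 31.45 pos [ 0.5127 -0.3541  0.1054] F [ 0.19 -0.47 -1.94] M [ 0.03  -0.01   0.025] w 0.015
t 31.5 pos [ 0.5127 -0.3541  0.1054] F [ 0.56  0.47 -2.22] M [ 0.019 -0.008 -0.005] w 0.0147
t 31.55 pos [ 0.5127 -0.3541  0.1055] F [-0.18  0.05 -1.05] M [-0.042 -0.006  0.041] w 0.0148
```

Release, wait, then rise clear.

Call:
carry_out(
  moves=[
    [0.22,0,0,0,0,0,0],
    [0.25,0,0,0,0,0,0],
    [0.3,0,0,0,0,0,0],
    [0.4,0,0,0,0,0,0],
    [0.4,0,0,0,0,0,0],
    [0.4,0,0,0,0,0,0],
  ],
)

```text
time: 32.15
position: [0.5127, -0.3541, 0.1055]
tool_rot: [0.566, -0.424, 0.424, -0.566]
ft_force: [-0.2, -0.5, 0.1]
grip_width: 0.034
```

Call:
carry_out(
  moves=[
    [0.4,0,-0.5,0,0,0,0],
    [0.4,0,-1.5,0,0,0,0],
    [0.4,0,-3,0,0,0,0],
    [0.4,0,-5,0,0,0,0],
    [0.4,0,-8,0,0,0,0],
    [0.4,0,-11,0,0,0,0],
    [0.4,0,-13,0,0,0,0],
    [0.4,0,-13,0,0,0,0],
    [0.4,0,-13,0,0,0,0],
  ],
)

```text
time: 33.05
position: [0.5127, -0.354, 0.2363]
tool_rot: [0.566, -0.423, 0.424, -0.566]
ft_force: [-0.3, 0.8, -0.9]
grip_width: 0.0347
```

```bash
python3 -c "
from h import *
import cv2
for n,x,y in(('side',285,190),('top',360,180)):
  i=robot.camera(n)[:,:,::-1]; st()
  cv2.imwrite(f'pics/{n}17z.png',cv2.resize(i[y:y+90,x:x+90],None,fx=6,fy=6,interpolation=2))
"
```

```text
t 33.1 pos [ 0.5122 -0.3536  0.2351] F [ 0.23 -0.56 -0.68] M [-0.    -0.052  0.003] w 0.0342
t 33.15 pos [ 0.512  -0.3534  0.2344] F [ 0.96 -0.37 -0.74] M [0.035 0.006 0.055] w 0.0349
```

View pics/side17z.png

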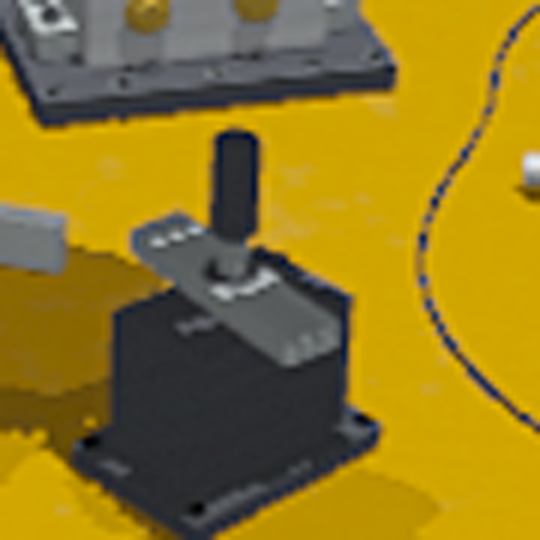

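```bash
python3 -c "
from fit import *
x,y=285,190
f=lambda X:np.round((proj('side',X)-[x,y]+.5)*6-.5,1)
g=np.array([.5115,-.3540,0])
print('griptop',f(g+[0,0,.1205]))
for z in(.0717,.0737):
  print(z,f(np.array([(11,42,0),(11,-42,0),(-11,-42,0),(-11,42,0)])/1000@rz(.285).T+g+[0,0,z]).tolist())
"
```

```text
griptop [[239.1 141.4]]
0.0717 [[182.6, 211.1], [344.6, 322.8], [289.5, 344.7], [128.9, 230.3]]
0.0737 [[182.8, 205.8], [344.9, 317.3], [289.8, 339.2], [129.0, 225.0]]
```

View pics/top17z.png

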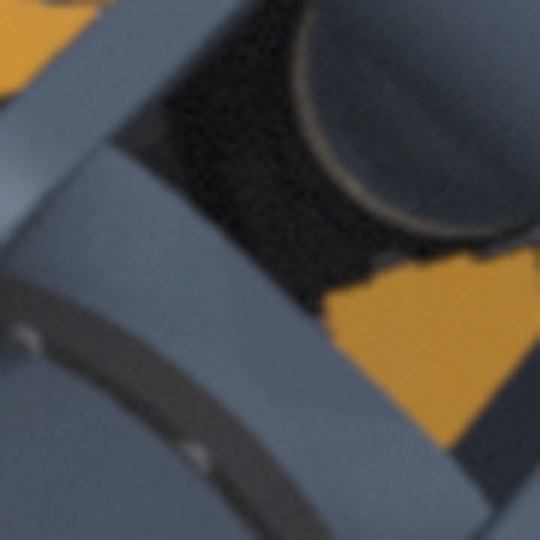

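```bash
python3 -c "
from h import *
import cv2
i=robot.camera('side')[:,:,::-1]; st()
x,y=300,205
cv2.imwrite('pics/side18z.png',cv2.resize(i[y:y+50,x:x+50],None,fx=12,fy=12,interpolation=2))
from fit import *
f=lambda X:np.round((proj('side',X)-[x,y]+.5)*12-.5,1)
g=np.array([.5115,-.3540,0])
print('griptop',f(g+[0,0,.1205]), 'centre bar top',f(g+[0,0,.0717]),'grip bottom',f(g+[0,0,.0867]))
print(f(np.array([(11,42,0),(11,-42,0),(-11,-42,0),(-11,42,0)])/1000@rz(.285).T+g+[0,0,.0717]).tolist())
"
```

```text
t 33.2 pos [ 0.5119 -0.3534  0.234 ] F [ 0.89 -0.74  0.95] M [ 0.038  0.017 -0.001] w 0.0347
griptop [[298.7 103.3]] centre bar top [[288.6 371.2]] grip bottom [[291.7 290.2]]
[[185.8, 242.6], [509.7, 466.1], [399.6, 509.9], [78.3, 281.0]]
```

View pics/side18z.png

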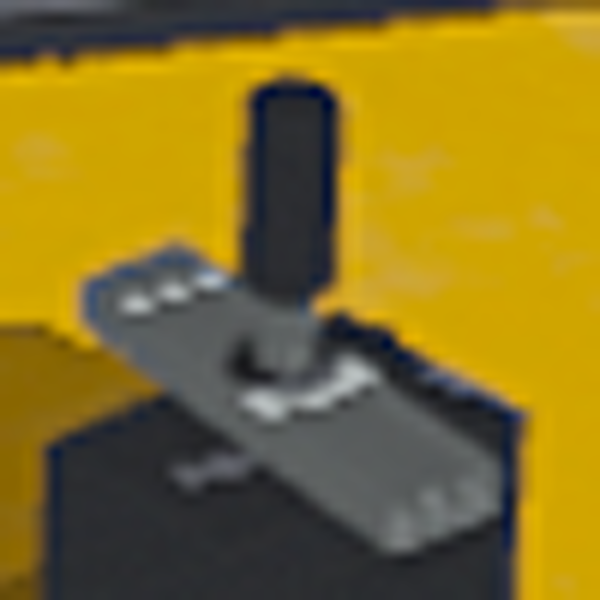

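```bash
python3 -c "
from h import *
st(); print(robot.hand_in())"
```

```text
t 33.2 pos [ 0.5119 -0.3534  0.234 ] F [ 0.89 -0.74  0.95] M [ 0.038  0.017 -0.001] w 0.0347
the job is handed in; nothing more can be done
None
```

The gauge was set to the bore and is back in its holder, hanging by its bar. I handed the job in at 33.2 s; no verdict was reported.

- **Bottoming:** I took the gauge by its grip and lowered it into the narrow bore, easing off small side forces on the way. It bottomed at a TCP height of 0.1118 m. I held it there at about 9 N, with the bar still about 10 mm above the face.
- **Setting the bar:** I let go of the grip and pushed the bar down with both fingertips. It slid at about 2–3 N, met the face, and was pressed on with about 12–13 N in total. The heights at which the rod bottomed and the bar landed give a bore depth of about 35 mm.
- **Return:** I gripped it again and drew it out. A 2 N side load showed after gripping and eased with a 0.6 mm shift. It went into the socket without any contact force, and I let it go about 0.5 mm above its seat.

**Last checks:**
- In the final side picture the gauge stands upright with the bar on the holder. The bar's corners match the predicted seated position within about 1 mm.
- The top of the grip reads up to 1 mm above the prediction, which is about the accuracy of the picture.
- The top camera could not confirm this, because the arm blocked its view.
- The gripper was clear of the gauge, 13 cm above where it let go. I saw no contact with the ring gauge or gauge block, but I did not re-measure where they lie.

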